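# Release and push off the terminal cover of a crossover housing

## Robot

A 6-joint arm with a two-finger parallel gripper is mounted at the origin on the work surface; the furniture and walls round the work are solid. World frame = base frame: x ahead of the robot, y to its left, z up, the work surface at z = 0. Lengths are in m, angles in rad, forces in N, time in s.
With the tool pointing down it reaches from about 0.225 to 0.875 m from the base axis. Payload 3.4 kg.
Tool frame: the origin (TCP) lies between the finger pads; the fingertips stand 17 mm ahead of it and the grasp point (between the pads) lies 2 mm behind it; y points along the fingers, z is the direction in which the jaws open and shut, and the axes are right-handed (so a half turn about y gives the same grasp; the last joint's range is limited). The gripper opens to 85 mm and grips with 20 to 120 N. Pads are 22 mm wide; open, the fingers measure 114 mm over their backs; the gripper's body (76 mm by 85 mm) begins 54 mm behind the grasp point. The pads swing forward as they close: fully open they stand 13 mm farther back than shut.
Start: joints at [-1.439, 0.276, 1.505, -0, 1.361, -0.121], TCP at [0.144, -0.557, 0.248] pointing down, gripper open.
Joint ranges: [-2.89, 2.89], [-0.75, 2.08], [0.22, 2.7], [-1.18, 4.32], [0.11, 2.71], [-2.7, 2.7]. Speed limits (rad/s): [2.57, 2.57, 3.14, 3.14, 3.14, 3.14].

## Interface

Orientations are given as a unit quaternion [w, x, y, z].
In Python, from rig import manip, get_image, camera_model, sign_off, spot_in, silhouettes, spot_point gives the robot as it stands.
- The arm moves only by the tool jog_arm, never from a script. Its argument "targets" is a list of rows, each a list of 3 entries, a list of its own where there are three numbers: the finger opening in m, from 0 to 0.0854, then the shift along the world's x, y, z in m, then the turn about the world's z in rad. In form: [[claw, [x, y, z], spin], ...]. A call has 1 to 10 rows; each row shifts and turns the commanded pose from where the row before left it; what a row does not reach is not made up. A row lasts 1/8 s, in which the tool goes at most 62.5 mm and 10.7 degrees, less where a joint would pass 70% of its speed; a pose out of reach is approached as far as the arm can. A call with a gripper value outside its range is refused whole. The fingers move at their own pace and stop on an object; "force" is the grip in N (left out, the last holds). Time passes only in rows, so rows that do not move let the fingers close. It gives the time, the measured TCP pose, the force and the opening at its end, in the units of the state.
- manip.get_state(): the state, without advancing time (a new reading comes with each control period).
- get_image(name): name is "side" or "top"; returns (picture, depth): 384x512x3 uint8, red, green, blue; 384x512 float32, m along the optical axis (not along the pixel's ray), 0 where there is no reading.
- camera_model(name): a dict with "mtx" (3x3 intrinsics, pixels), "world_from_camera" (4x4, takes a point from camera to world coordinates). Camera axes: x right, y up, looking along -z (the intrinsics and any distortion apply to the point x, -y, -z); pixel columns grow to the right and rows downward; lengths in m; the calibration is good to about 2 mm. A picture is of the moment at which its call begins. camera_model takes no time and is no camera call.
- sign_off(): hands the job in, once; it reports no verdict.
Trained networks look in the newest picture that a camera, given by its name, has taken for a name from the list of things; names that differ only in an ending like _2 or _b are one class to them, and where a whole thing is asked for, a point or a joint stands for the part that bears it (a point fixed in the world has none). Each returns a list of dicts, best first, with "score" (0 to 1); they miss things now and then, are a little off and sometimes report something else, mostly with a low value. They report only what shows in the picture. A call takes as long as a camera call. They do not tell look-alikes from the thing itself.
- spot_in(name, camera): "position" ([column, row] in pixels, amid what is visible of it).
- silhouettes(name, camera): "mask" (384x512 bool, what is visible of it) and "position" ([column, row] in pixels, amid what is visible of it).
- spot_point(name, camera): "position" ([column, row] in pixels: a listed point, or the origin of a listed thing).
The state is a dict: "clock": time; "qpos": joint angles; "qd": joint speeds; "effort": joint torques, N m; "position": TCP position; "ee_rot": TCP orientation; "contact_force": force on the tool from outside, world axes, zero at the start; "moment": the same for the moment, N m; "width": finger opening in m.
Only numpy, scipy, OpenCV 4.12 (cv2) and the standard library are available. Lean on these libraries where they do the work, as an engineer would, in place of code of your own. Each camera call takes 0.05 s, during which the arm holds its last target.

## Task

Uncover the terminals of the black crossover housing without gripping anything: with closed fingertips press the grey snap tab behind the terminal cover all the way down so that the cover springs free, then push the cover from behind, straight off its seat, until it lies wholly clear of the housing, flat on the black foam pad. Do not lift or tip the cover, leave all the other things where they are, and finish with the hand clear.

Things in the scene. Friction and masses are not known exactly. Their poses are not given: they have to be found in the camera images.
- housing: Fixed black crossover housing, seat 30 mm high. Origin on the table; it spans x -120 to +70 mm, y -60 to +60. Its level x axis is the way the cover comes off: from the tab (-x) over the seat to the foam pad (+x). Guide rails, 6 mm tall, at y +-55 beside the cover. Two spring-pin posts beside the tab at x -78, inner faces at y +-37, tops 45 mm above the table.
- snap_tab (a joint): Travel of the snap tab, m: 0 up (locked), grows as it is pressed straight down, stop at 0.009. Its tooth holds the cover's back wall from inside and lets go at about 0.0072. Full press takes up to about 6 N; it springs up when let go. Once free, the cover is pushed about 12 mm ahead by two weak spring pins.
- tab_top (a point): Middle of the top of the tab's ribbed grey thumb pad (46 mm along x, 38 wide; top 42 mm above the table when up, 33 fully down). At x -92 mm, y 0 in the housing's frame; moves with the tab. The cover's back face starts 37 mm ahead of it.
- cover: Grey hood-shaped terminal cover, loose, 100 x 100 mm, 30 mm high, 4 mm walls, about 90 g, open underneath. Origin at the centre of its underside, axes as the housing's; at the start at x -5, y 0, z 30 mm in the housing's frame, top at 60 mm. Held only by the snap tab; once free it slides along housing +x between the rails.
- cover_back (a point): Point on the middle of the cover's back face (the face toward the tab), 22 mm above its underside: where to push. Clear of the tab, posts and rails if the fingertips stay higher than 46 mm above the table.
- pad_top (a point): Centre of the top of the fixed black foam pad, rigid enough to slide on, 200 mm along the housing's x, 300 mm across, 28 mm high. Its near edge stands 6 to 14 mm ahead of the housing, so the cover drops 2 mm as it slides on to it.
- coil: Bystander: flat white-and-copper coil spool, 58 mm across, 22 high, lying on the foam pad near the pad's end on the left of the cover's path (mm). Origin under its centre.
- terminal_plate: Bystander: black square plate with two white posts, 62 x 62 x 24, lying on the foam pad near the end on the right of the cover's path (mm). Origin under its centre.
- wax_tin: Bystander: round tin with black lid, 67 mm across, 64 high (mm). Origin under its centre.
- tape_measure: Bystander: black and yellow tape measure, 37 x 77 x 62 (mm). Origin under its centre.
- tweeter: Bystander: round dome tweeter, 76 mm across, 37 high (mm). Origin under its centre.
- masking_tape: Bystander: roll of masking tape, 100 mm across, 25 high (mm). Origin under its centre.
- capacitor: Bystander: small yellow capacitor with wire ends, 21 x 84 x 21 (mm). Origin under its centre.
Things that resemble listed ones, but are neither listed nor needed, are in the scene too. Leave any blue look-alike of the cover alone.

How it is judged:
By the outcome, as a careful person would: the job done as asked, in the order asked, and still so for the second after the job is handed in, with the robot touching nothing.
It also fails if it takes over 38 s, if anything falls off the work surface, if the arm or the gripper's body presses on something with over 40 N, if the wrist force passes 120 N, or if a joint passes its speed limit or range.

## Working session

There is one attempt and no reset: what is moved stays moved. The work goes in short steps, Python scripts to look and compute and a tool call to move; the robot and the scene stay as the last step left them, time stands still between calls to the robot, and variables do not carry over. Pictures are saved under pics/ and viewed, and the job is handed in when it is done.

Besides the shell and the picture viewer there is one more tool, called after "Emit:" by a JSON object that holds its "fn" and its "kwargs", one argument or row to a line. jog_arm: Moves the arm, as the interface text tells. Its arguments: {"type":"object","properties":{"targets":{"type":"array","items":{"type":"array"}},"force":{"type":"number"}},"required":["targets"]}

```bash
mkdir -p pics; cat > h.py <<'E'
import numpy as np, cv2
from rig import *
def grab(n,tag):
    im,d=get_image(n); cv2.imwrite(f'pics/{tag}_{n}.png',im[:,:,::-1]); np.save(f'pics/{tag}_{n}.npy',d); return im,d
def px2w(n,u,v,z):  # depth z
    c=camera_model(n); K=np.array(c['mtx']); T=np.array(c['world_from_camera'])
    r=np.linalg.inv(K)@np.array([u,v,1.0]); p=np.array([r[0]*z,-r[1]*z,-z,1]); return (T@p)[:3]
def pxplane(n,u,v,h):
    a=px2w(n,u,v,0); b=px2w(n,u,v,1.0); t=(h-a[2])/(b[2]-a[2]); return a+t*(b-a)
def w2px(n,p):
    c=camera_model(n); K=np.array(c['mtx']); T=np.linalg.inv(np.array(c['world_from_camera']))
    q=(T@np.append(p,1))[:3]; r=K@np.array([q[0],-q[1],-q[2]]); return r[:2]/r[2]
E
python3 - <<'E'
from h import *
for n in('top','side'):
    im,d=grab(n,'a'); c=camera_model(n); print({k:np.round(v,3).tolist() if not isinstance(v,str) else v for k,v in c.items()})
    for t in ('cover_back','tab_top','cover','housing','pad_top'):
        for r in spot_point(t,n)[:3]:
            u,v=r['position']; z=d[int(v),int(u)]; print(n,t,round(r['score'],2),np.round([u,v]),np.round(px2w(n,u,v,z),3))
print(manip.get_state())
E
```

```text
{'mtx': [[357.477, 0.0, 256.78], [0.0, 357.477, 192.854], [0.0, 0.0, 1.0]], 'world_from_camera': [[-0.02, 0.981, -0.192, 0.319], [-1.0, -0.022, -0.01, -0.041], [-0.014, 0.192, 0.981, 1.306], [0.0, 0.0, 0.0, 1.0]]}
top cover_back 0.81 [198. 259.] [0.336 0.185 0.032]
top cover_back 0.73 [317. 169.] [ 0.662 -0.256 -0.003]
top cover_back 0.56 [196. 185.] [0.606 0.197 0.016]
top tab_top 0.46 [187. 181.] [0.615 0.224 0.042]
top cover 0.94 [324. 183.] [ 0.6   -0.273  0.031]
top cover 0.93 [216. 189.] [0.579 0.118 0.062]
top cover 0.83 [195. 246.] [0.384 0.195 0.03 ]
top housing 0.94 [216. 194.] [0.564 0.116 0.055]
top pad_top 0.56 [263. 200.] [ 0.544 -0.048  0.03 ]
{'mtx': [[354.431, 0.0, 254.123], [0.0, 354.431, 189.236], [0.0, 0.0, 1.0]], 'world_from_camera': [[-1.0, -0.013, -0.011, 0.534], [-0.002, -0.509, 0.861, 1.052], [-0.017, 0.861, 0.509, 0.724], [0.0, 0.0, 0.0, 1.0]]}
side cover_back 0.97 [239. 234.] [0.593 0.184 0.053]
side cover_back 0.63 [245. 237.] [0.576 0.185 0.04 ]
side cover_back 0.62 [229. 177.] [ 0.658 -0.281 -0.001]
side tab_top 0.54 [233. 244.] [0.611 0.211 0.036]
side cover 0.77 [307. 251.] [0.39  0.238 0.028]
side cover 0.73 [242. 229.] [0.584 0.168 0.057]
side cover 0.7 [241. 176.] [ 0.605 -0.236  0.027]
side pad_top 0.8 [253. 201.] [ 0.551 -0.051  0.023]
{'clock': 0.6, 'qpos': array([-1.43900695e+00,  2.75878760e-01,  1.50487917e+00,  2.38007885e-06,
        1.36067028e+00, -1.21012029e-01]), 'qd': array([ 0.00034039, -0.00156469,  0.00064113, -0.00107366, -0.00080732,
        0.00059784]), 'effort': array([-4.38410070e-04, -4.16390884e+01, -2.45985085e+01, -5.00880651e-04,
        3.03291417e-04, -1.49918659e-06]), 'position': array([ 0.14381287, -0.55677621,  0.24834845]), 'ee_rot': array([-0.08914194,  0.08913967, -0.70140741,  0.70152368]), 'contact_force': array([ 0.06899802, -0.44423612, -0.34843652]), 'moment': array([-0.00337021,  0.0194051 ,  0.07109086]), 'width': 0.08519839493247279}
```

```bash
python3 - <<'E'
import cv2
a=cv2.imread('pics/a_top.png'); cv2.imwrite('pics/a_top2.png',cv2.resize(a[90:330,110:420],None,fx=2.5,fy=2.5,interpolation=cv2.INTER_CUBIC))
c=cv2.resize(a[130:250,150:310],None,fx=5,fy=5,interpolation=cv2.INTER_CUBIC);cv2.imwrite('pics/a_top3.png',c)
b=cv2.imread('pics/a_side.png'); cv2.imwrite('pics/a_side2.png',cv2.resize(b,None,fx=1.5,fy=1.5,interpolation=cv2.INTER_CUBIC))
E
```

```text
(no output)
```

View pics/a_top2.png

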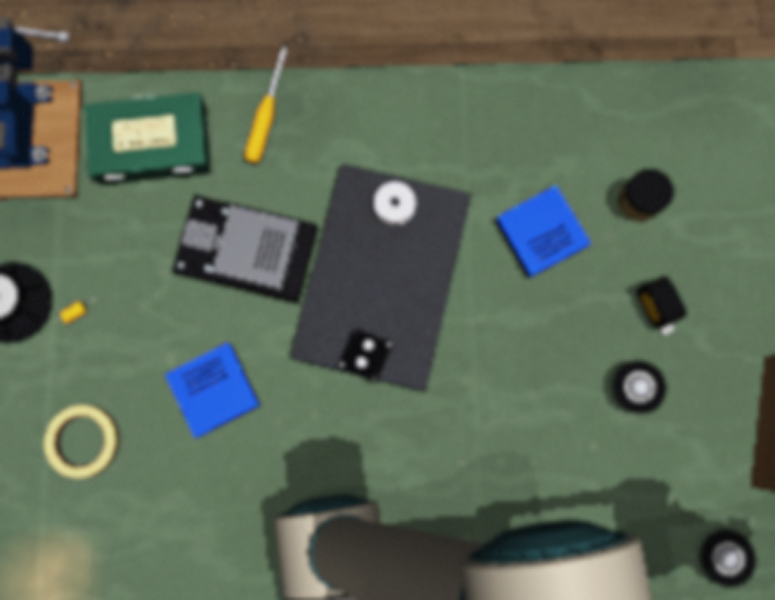

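View pics/a_top3.png

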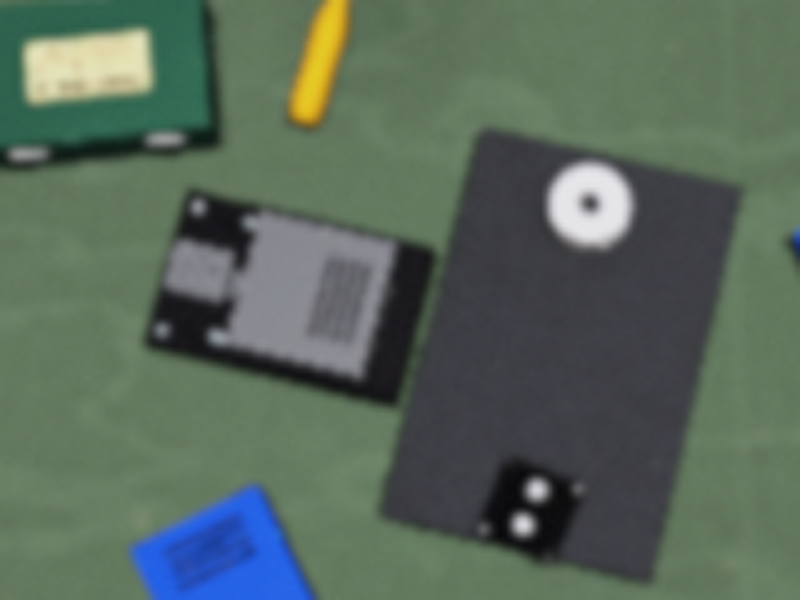

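View pics/a_side2.png

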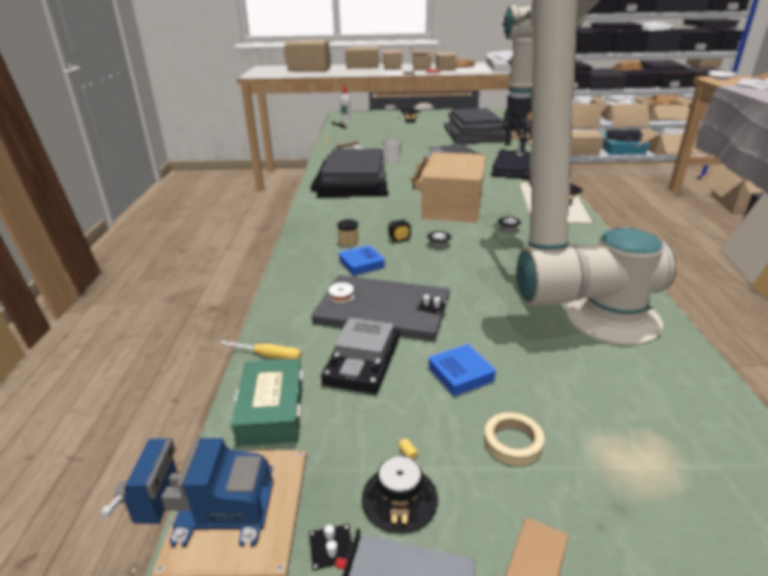

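The top view shows the grey cover on the black housing at about (212,187), the tab at (190,184) and the foam pad at (262,200). The cover-like things are grey at (212,187), blue at (195,246) and blue at (324,183). Only the grey one sits on the housing behind the tab, and the enlarged crop confirms it. Next I measure the pose.

```bash
cat > m.py <<'E'
from h import *
im=cv2.imread('pics/a_top.png'); d=np.load('pics/a_top.npy')
def rect(mask,h):
    cs,_=cv2.findContours(mask.astype(np.uint8),cv2.RETR_EXTERNAL,cv2.CHAIN_APPROX_NONE)
    c=max(cs,key=cv2.contourArea)[:,0]
    p=np.array([pxplane('top',u,v,h)[:2] for u,v in c])*1000
    (cx,cy),(w,hh),a=cv2.minAreaRect(p.astype(np.float32))
    return np.round([cx,cy,w,hh,a],1)
# seat frame from gray color
g=im.astype(int); br=g.mean(2); sat=g.max(2)-g.min(2)
reg=np.zeros(br.shape,bool); reg[165:215,170:240]=1
m=reg&(sat<30)&(br>85)
n,l,s,c=cv2.connectedComponentsWithStats(m.astype(np.uint8))
for i in range(1,n): 
    if s[i,4]>20: print('gray',s[i],c[i],rect(l==i,0.06 if s[i,4]>500 else .042))
reg[:]=0; reg[120:260,225:300]=1
P=np.zeros((384,512,3))
v,u=np.mgrid[0:384,0:512]
K=np.array(camera_model('top')['mtx']);T=np.array(camera_model('top')['world_from_camera'])
P=np.stack([(u-K[0,2])/K[0,0]*d,-(v-K[1,2])/K[1,1]*d,-d],-1)@T[:3,:3].T+T[:3,3]
for (a,b) in((212,187),(205,187),(220,190),(190,184),(262,200),(230,195),(184,200),(300,200),(150,250)): print(a,b,np.round(P[b,a]*1000))
m=(P[...,2]>.05)&(P[...,2]<.075)&(u>175)&(u<235)&(v>165)&(v<215)
print('top60',m.sum(),rect(m,.06), np.median(P[m],0))
E
python3 m.py
python3 - <<'E'
from m import *
for t in('cover','housing','snap_tab','pad_top','coil','terminal_plate'):
    r=silhouettes(t,'top')
    for q in r[:3]: 
        M=q['mask'];print(t,round(q['score'],2),np.round(q['position']),M.sum(),[rect(M,h) for h in(.06,.042,.03)])
E
```

```text
gray [ 170  165   70   50 2457] [200.76841677 187.71225071] [580.8 160.8 250.4 178.6  88.8]
212 187 [588. 131.  62.]
205 187 [589. 157.  57.]
220 190 [577. 103.  59.]
190 184 [606. 215.  38.]
262 200 [543. -46.  27.]
230 195 [564.  70.  28.]
184 200 [553. 243.   4.]
300 200 [ 544. -187.   -0.]
150 250 [372. 362.   5.]
top60 779 [584.1 133.  101.1 101.3  75.2] [0.58443609 0.13456532 0.05897123]
gray [ 170  165   70   50 2457] [200.76841677 187.71225071] [580.8 160.8 250.4 178.6  88.8]
212 187 [588. 131.  62.]
205 187 [589. 157.  57.]
220 190 [577. 103.  59.]
190 184 [606. 215.  38.]
262 200 [543. -46.  27.]
230 195 [564.  70.  28.]
184 200 [553. 243.   4.]
300 200 [ 544. -187.   -0.]
150 250 [372. 362.   5.]
top60 779 [584.1 133.  101.1 101.3  75.2] [0.58443609 0.13456532 0.05897123]
cover 0.94 [328. 181.] 774 [array([ 596.9, -276.8,   99.3,  104. ,   29.1]), array([ 600.9, -280.2,  100.8,  105.5,   29.1]), array([ 603.6, -282.5,  101.7,  106.5,   29.1])]
cover 0.69 [196. 249.] 791 [array([382.8, 192.3,  97.7,  97.9,  26.8]), array([383.7, 195.6,  99.1,  99.3,  26.8]), array([384.4, 1
[... 783 characters left out ...]
4,  75. ]), array([545.7, -45.8, 198.9, 301.2,  75. ])]
coil 0.61 [265. 171.] 231 [array([646. , -68.1,  54. ,  59.4,  88.7]), array([650.8, -68.5,  54.8,  60.2,  88.7]), array([653.9, -68.7,  55.3,  60.8,  88.7])]
coil 0.61 [138. 215.] 63 [array([496.4, 388.9,  22.8,  37.2,  26.2]), array([499. , 395.1,  23.2,  37.7,  26.2]), array([500.7, 399.3,  23.4,  38.1,  26.2])]
coil 0.55 [135. 263.] 451 [array([317.1, 369.2,  95.4, 100. ,   2. ]), array([317.1, 375.1,  96.8, 101.5,   2. ]), array([317.1, 379. ,  97.7, 102.4,   2. ])]
terminal_plate 0.61 [254. 231.] 280 [array([427.1, -20.7,  58.2,  59.9,  67.2]), array([428.7, -20.4,  59. ,  60.8,  67.2]), array([429.7, -20.2,  59.6,  61.4,  67.2])]
```

```bash
python3 - <<'E'
from h import *
from scipy.spatial.transform import Rotation as R
s=manip.get_state();q=s['ee_rot']; M=R.from_quat([q[1],q[2],q[3],q[0]]).as_matrix(); print(M.round(3)); print(s['clock'])
print('jaw az',np.degrees(np.arctan2(M[1,2],M[0,2])))
d=np.load('pics/a_side.npy')
for u,v in((300,112),(300,130),(285,120),(318,120),(365,90),(366,150),(345,100)): print(u,v,px2w('side',u,v,d[v,u]).round(3))
d=np.load('pics/a_top.npy')
c=camera_model('top');K=np.array(c['mtx']);T=np.array(c['world_from_camera'])
v,u=np.mgrid[0:384,0:512]
P=np.stack([(u-K[0,2])/K[0,0]*d,-(v-K[1,2])/K[1,1]*d,-d],-1)@T[:3,:3].T+T[:3,3]
m=(P[...,2]>.08)&(d>0); 
n,l,st,cc=cv2.connectedComponentsWithStats(m.astype(np.uint8))
for i in range(1,n):
    if st[i,4]>15: print(st[i],P[l==i].min(0).round(2),P[l==i].max(0).round(2))
E
```

```text
[[-0.968  0.     0.25 ]
 [-0.25  -0.    -0.968]
 [ 0.    -1.     0.   ]]
0.9
jaw az -75.51598206445098
300 112 [ 0.317 -0.684  0.147]
300 130 [ 0.325 -0.584  0.089]
285 120 [ 0.399 -0.589  0.14 ]
318 120 [ 0.245 -0.561  0.147]
365 90 [ 0.207 -0.022  0.432]
366 150 [0.193 0.031 0.258]
345 100 [-0.032 -1.196  0.051]
[ 89 101  30  13 353] [0.86 0.48 0.08] [0.91 0.57 0.12]
[ 88 120  29  31 763] [0.73 0.47 0.08] [0.83 0.57 0.13]
[ 475  129   37   60 1999] [ 0.55 -0.93  0.08] [ 0.77 -0.8   0.11]
[ 419  217   93   87 6273] [ 0.18 -0.85  0.08] [ 0.46 -0.56  0.16]
[  219   287   293    97 16671] [-0.04 -0.62  0.09] [0.27 0.1  0.8 ]
```

Emit:
{"fn": "jog_arm", "kwargs": {
  "targets": [
    [0,[0.02,0.035,0],0.05],
    [0,[0.03,0.05,0],0.1],
    [0,[0.03,0.05,0],0.1],
    [0,[0.03,0.05,0],0.1],
    [0,[0.03,0.05,0],0.1],
    [0,[0.03,0.05,0],0.1],
    [0,[0.03,0.05,0],0.1],
    [0,[0.03,0.05,0],0.1],
    [0,[0.03,0.05,0],0.1],
    [0,[0.03,0.05,0],0.1]
  ],
  "force": 40
}}

```text
clock: 2.15
position: [0.4347, -0.0701, 0.2487]
ee_rot: [-0.401, 0.401, -0.582, 0.583]
contact_force: [0.3, -0.3, 0.1]
width: 0.0
```

Emit:
{"fn": "jog_arm", "kwargs": {
  "targets": [
    [0,[0.03,0.05,0],0.1],
    [0,[0.03,0.05,0],0.009],
    [0,[0.03,0.05,0],0],
    [0,[0.03,0.05,0],0],
    [0,[0.03,0.05,0],0],
    [0,[0.022,0.037,0],0],
    [0,[0,0,0],0],
    [0,[0,0,0],0]
  ]
}}

```text
clock: 3.15
position: [0.6053, 0.2148, 0.2479]
ee_rot: [-0.431, 0.432, -0.56, 0.56]
contact_force: [-0.0, -0.5, 0.3]
width: -0.0004
```

Emit:
{"fn": "jog_arm", "kwargs": {
  "targets": [
    [0,[0.001,0.001,-0.04],0],
    [0,[0,0,-0.04],0],
    [0,[0,0,-0.04],0],
    [0,[0,0,-0.03],0],
    [0,[0,0,-0.02],0],
    [0,[0,0,0],0],
    [0,[0,0,0],0]
  ]
}}

```text
clock: 4.03
position: [0.6073, 0.2156, 0.0796]
ee_rot: [-0.432, 0.43, -0.56, 0.561]
contact_force: [0.0, 0.3, 0.6]
width: -0.0002
```

```bash
python3 - <<'E'
from h import *
for n,(a,b,c,e) in dict(side=(195,275,180,320),top=(140,240,150,270)).items():
    im,d=grab(n,'b')
    cv2.imwrite(f'pics/b2_{n}.png',cv2.resize(im[a:b,c:e,::-1],None,fx=5,fy=5,interpolation=cv2.INTER_CUBIC))
s=manip.get_state(); print(s['position'],s['contact_force'])
p=s['position'].copy(); p[2]-=.017; print('tip px',w2px('side',p),'tab px',w2px('side',np.array([.6065,.216,.042])))
for r in spot_point('tab_top','side')[:3]: print(r)
E
```

```text
[0.60763325 0.21603722 0.07994934] [ 0.27114062  0.36100292 -0.13258172]
tip px [233.85606321 237.74455232] tab px [234.55335345 243.23603022]
{'position': [232.6, 243.2], 'score': 0.62}
```

View pics/b2_side.png

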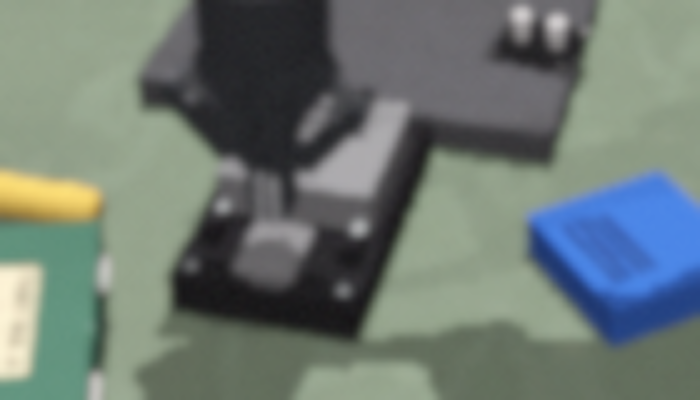

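View pics/b2_top.png

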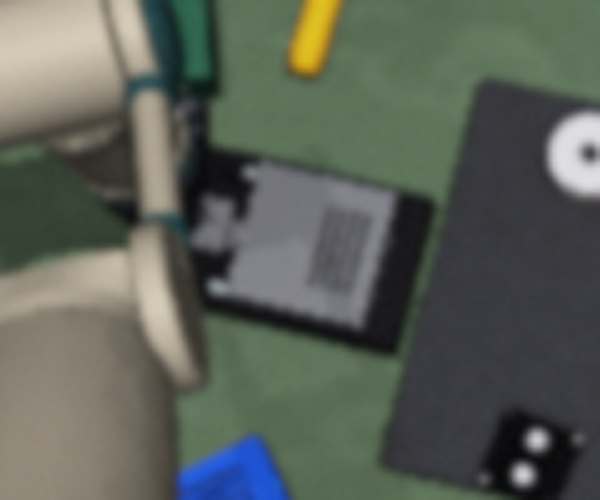

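Emit:
{"fn": "jog_arm", "kwargs": {
  "targets": [
    [0,[-0.001,0,-0.008],0],
    [0,[0,0,-0.008],0],
    [0,[0,0,-0.004],0],
    [0,[0,0,-0.003],0],
    [0,[0,0,-0.003],0],
    [0,[0,0,-0.002],0],
    [0,[0,0,0],0]
  ]
}}

```text
clock: 5.05
position: [0.6057, 0.2163, 0.0502]
ee_rot: [0.431, -0.431, 0.56, -0.56]
contact_force: [-1.0, 0.5, 2.2]
width: -0.0003
```

Emit:
{"fn": "jog_arm", "kwargs": {
  "targets": [
    [0,[0,0,-0.001],0],
    [0,[0,0,-0.001],0],
    [0,[0,0,0],0]
  ]
}}

```text
clock: 5.42
position: [0.606, 0.2164, 0.0498]
ee_rot: [-0.432, 0.431, -0.56, 0.561]
contact_force: [-3.3, 0.3, 9.7]
width: 0.0
```

Emit:
{"fn": "jog_arm", "kwargs": {
  "targets": [
    [0,[0,0,-0.001],0],
    [0,[0,0,0],0]
  ]
}}

```text
clock: 5.68
position: [0.606, 0.2164, 0.0496]
ee_rot: [-0.432, 0.431, -0.56, 0.561]
contact_force: [-5.4, -1.3, 14.2]
width: 0.0
```

```bash
python3 - <<'E'
from h import *
n='top';a,b,c,e=140,240,150,270
im,d=grab(n,'c')
cv2.imwrite(f'pics/c2_{n}.png',cv2.resize(im[a:b,c:e,::-1],None,fx=5,fy=5,interpolation=cv2.INTER_CUBIC))
for r in silhouettes('cover','top')[:3]: print(r['score'],r['position'],r['mask'].sum())
print(manip.get_state()['contact_force'])
E
```

```text
0.88 [216.5, 189.5] 827
0.67 [325.4, 180.5] 770
0.58 [199.7, 244.8] 535
[-5.16604702 -0.91255879 13.39476599]
```

View pics/c2_top.png

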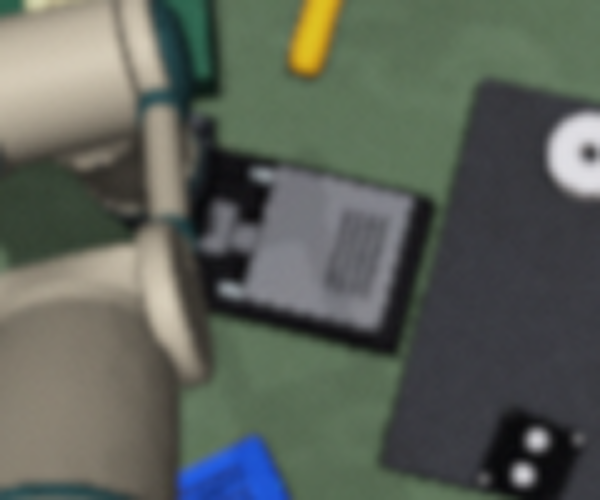

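The cover's grey top has moved about 4 px (roughly 12 mm) toward the pad and now centres near (216,189), so it has sprung free. I raise the tips to about 50 mm and check.

Emit:
{"fn": "jog_arm", "kwargs": {
  "targets": [
    [0,[0,0,0.006],0],
    [0,[0,0,0.006],0],
    [0,[0,0,0.006],0],
    [0,[0,0,0],0],
    [0,[0,0,0],0]
  ]
}}

```text
clock: 6.4
position: [0.6058, 0.2162, 0.065]
ee_rot: [-0.431, 0.431, -0.56, 0.56]
contact_force: [-0.3, 0.3, 1.0]
width: -0.0
```

Emit:
{"fn": "jog_arm", "kwargs": {
  "targets": [
    [0,[0,0,0.002],0],
    [0,[-0.002,-0.0077,0],0],
    [0,[-0.002,-0.0077,0],0],
    [0,[-0.002,-0.0077,0],0],
    [0,[-0.0015,-0.0058,0],0],
    [0,[-0.0013,-0.0048,0],0],
    [0,[-0.0013,-0.0048,0],0],
    [0,[-0.0013,-0.0048,0],0],
    [0,[-0.0013,-0.0048,0],0],
    [0,[-0.0013,-0.0048,0],0]
  ]
}}

```text
clock: 7.65
position: [0.5918, 0.1632, 0.0674]
ee_rot: [-0.431, 0.431, -0.56, 0.56]
contact_force: [0.1, 1.0, -0.3]
width: 0.0
```

```bash
python3 - <<'E'
from h import *
for n,(a,b,c,e) in dict(side=(175,275,180,320),top=(140,240,150,270)).items():
    im,d=grab(n,'d')
    cv2.imwrite(f'pics/d2_{n}.png',cv2.resize(im[a:b,c:e,::-1],None,fx=5,fy=5,interpolation=cv2.INTER_CUBIC))
print(manip.get_state()['contact_force'])
E
```

```text
[ 0.46444247 -0.17138101  0.17621182]
```

View pics/d2_side.png

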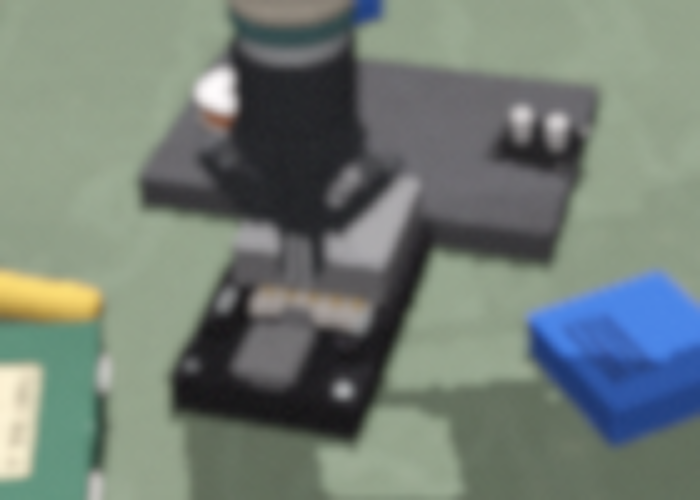

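View pics/d2_top.png

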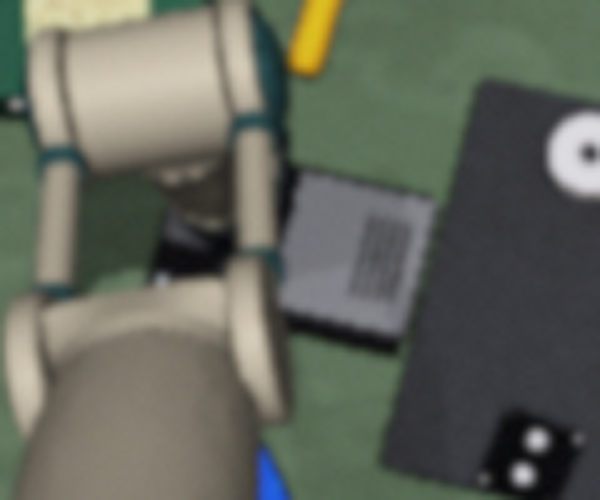

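The side view shows the fingertips on the cover's back face (crop about 300,250). The terminals behind the cover are starting to show, and the cover stays level. The fingertips are a few mm left of the middle, so I ease them over while pushing on.

Emit:
{"fn": "jog_arm", "kwargs": {
  "targets": [
    [0,[-0.0016,-0.0048,0],0],
    [0,[-0.0016,-0.0048,0],0],
    [0,[-0.0016,-0.0048,0],0],
    [0,[-0.0016,-0.0048,0],0],
    [0,[-0.0016,-0.0048,0],0],
    [0,[-0.0016,-0.0048,0],0],
    [0,[-0.0016,-0.0048,0],0],
    [0,[-0.0016,-0.0048,0],0],
    [0,[-0.0016,-0.0048,0],0],
    [0,[-0.0016,-0.0048,0],0]
  ]
}}

```text
clock: 9.0
position: [0.5758, 0.1151, 0.0674]
ee_rot: [-0.431, 0.431, -0.56, 0.56]
contact_force: [0.6, 1.3, -0.2]
width: -0.0005
```

```bash
python3 - <<'E'
from h import *
for n,(a,b,c,e) in dict(side=(165,265,180,320),).items():
    im,d=grab(n,'e')
    cv2.imwrite(f'pics/e2_{n}.png',cv2.resize(im[a:b,c:e,::-1],None,fx=5,fy=5,interpolation=cv2.INTER_CUBIC))
print(manip.get_state()['contact_force'])
E
```

```text
[-1.06897044 -0.08469891  0.50896143]
```

View pics/e2_side.png

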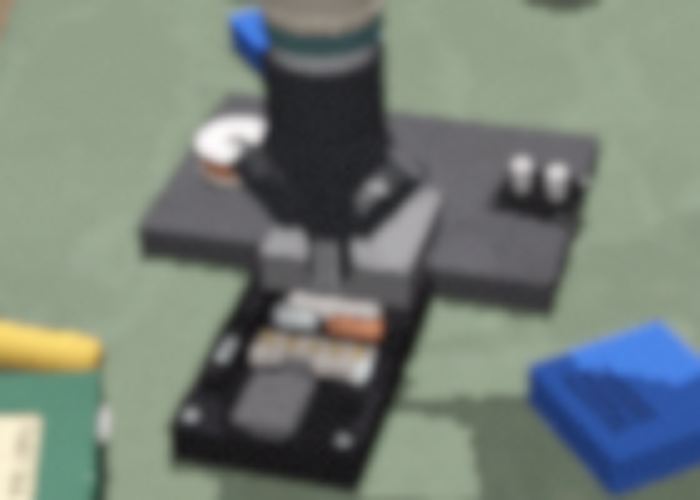

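Emit:
{"fn": "jog_arm", "kwargs": {
  "targets": [
    [0,[-0.0016,-0.0048,0],0],
    [0,[-0.0016,-0.0048,0],0],
    [0,[-0.0016,-0.0048,0],0],
    [0,[-0.0016,-0.0048,0],0],
    [0,[-0.0016,-0.0048,0],0],
    [0,[-0.0013,-0.0048,0],0],
    [0,[-0.0013,-0.0048,0],0],
    [0,[-0.0013,-0.0048,0],0],
    [0,[-0.0013,-0.0048,0],0],
    [0,[-0.0013,-0.0048,0],0]
  ]
}}

```text
clock: 10.3
position: [0.5612, 0.067, 0.0673]
ee_rot: [-0.431, 0.431, -0.56, 0.56]
contact_force: [-0.4, 0.8, -0.4]
width: 0.0
```

```bash
python3 - <<'E'
from h import *
for n,(a,b,c,e) in dict(side=(155,255,180,320),top=(140,240,180,300)).items():
    im,d=grab(n,'f')
    cv2.imwrite(f'pics/f2_{n}.png',cv2.resize(im[a:b,c:e,::-1],None,fx=5,fy=5,interpolation=cv2.INTER_CUBIC))
print(manip.get_state()['contact_force'])
E
```

```text
[-0.36861756 -0.34894957 -0.22740958]
```

View pics/f2_side.png

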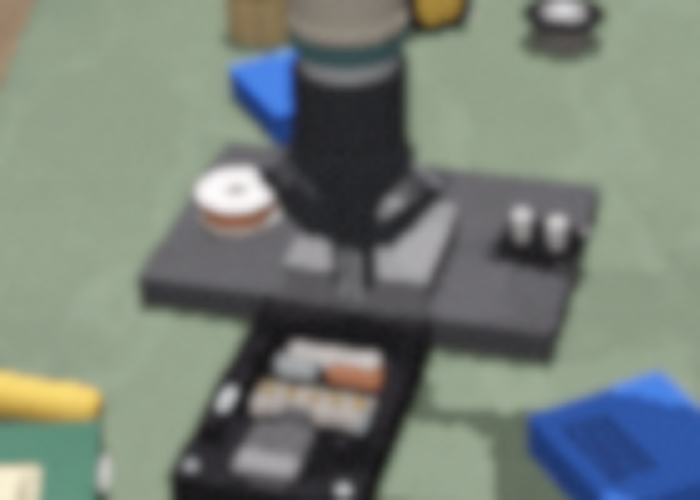

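View pics/f2_top.png

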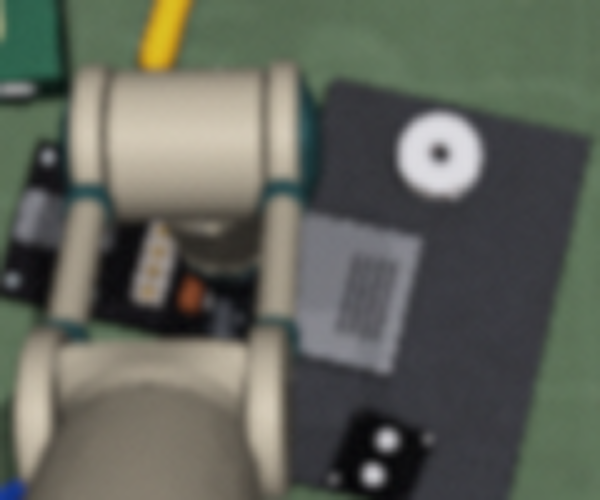

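Emit:
{"fn": "jog_arm", "kwargs": {
  "targets": [
    [0,[-0.0013,-0.0048,0],0],
    [0,[-0.0013,-0.0048,0],0],
    [0,[-0.0013,-0.0048,0],0],
    [0,[-0.0013,-0.0048,0],0],
    [0,[-0.0013,-0.0048,0],0],
    [0,[-0.0013,-0.0048,0],0],
    [0,[-0.0008,-0.0029,0],0],
    [0,[0,0,0],0],
    [0,[0.0013,0.0048,0],0],
    [0,[0.0026,0.0097,0],0]
  ]
}}

```text
clock: 11.65
position: [0.5567, 0.0505, 0.0673]
ee_rot: [0.431, -0.431, 0.561, -0.56]
contact_force: [-0.0, 0.5, -0.1]
width: -0.0
```

Emit:
{"fn": "jog_arm", "kwargs": {
  "targets": [
    [0,[0.0026,0.0097,0],0],
    [0,[0,0,0.03],0],
    [0,[0,0,0.05],0],
    [0,[0,0.04,0.04],0],
    [0,[-0.02,0.05,0.02],0],
    [0,[-0.03,0.05,0],0],
    [0,[-0.03,0.05,0],0],
    [0,[-0.03,0.05,0],0],
    [0,[0,0,0],0],
    [0,[0,0,0],0]
  ]
}}

```text
clock: 12.9
position: [0.4491, 0.3002, 0.2073]
ee_rot: [-0.432, 0.432, -0.56, 0.56]
contact_force: [0.4, 0.4, 0.0]
width: 0.0001
```

```bash
python3 - <<'E'
from h import *
for n,(a,b,c,e) in dict(side=(155,265,180,320),top=(140,240,160,300)).items():
    im,d=grab(n,'g')
    cv2.imwrite(f'pics/g2_{n}.png',cv2.resize(im[a:b,c:e,::-1],None,fx=5,fy=5,interpolation=cv2.INTER_CUBIC))
print(manip.get_state()['contact_force'])
from m import rect
_,d=grab('top','h')
c=camera_model('top');K=np.array(c['mtx']);T=np.array(c['world_from_camera'])
v,u=np.mgrid[0:384,0:512]
P=np.stack([(u-K[0,2])/K[0,0]*d,-(v-K[1,2])/K[1,1]*d,-d],-1)@T[:3,:3].T+T[:3,3]
for r in silhouettes('cover','top')[:4]:
    M=r['mask']; q=rect(M,.058); k=M&(P[...,2]>.045); 
    A=np.c_[P[k][:,:2]-P[k][:,:2].mean(0),np.ones(k.sum())]; co=np.linalg.lstsq(A,P[k][:,2],rcond=None)[0] if k.sum()>50 else None
    rel=q[:2]-[583,127.2]; print(r['score'],r['position'],q,'along',rel@[-.255,-.967],'lat',rel@[.967,-.255],'plane',co)
for t in('coil','terminal_plate'):
    for r in silhouettes(t,'top')[:1]: print(t,r['position'],rect(r['mask'],.042))
E
```

```text
[-1.0846292   0.70428585  0.13264165]
gray [ 170  165   70   50 2457] [200.76841677 187.71225071] [580.8 160.8 250.4 178.6  88.8]
212 187 [588. 131.  62.]
205 187 [589. 157.  57.]
220 190 [577. 103.  59.]
190 184 [606. 215.  38.]
262 200 [543. -46.  27.]
230 195 [564.  70.  28.]
184 200 [553. 243.   4.]
300 200 [ 544. -187.   -0.]
150 250 [372. 362.   5.]
top60 779 [584.1 133.  101.1 101.3  75.2] [0.58443609 0.13456532 0.05897123]
0.77 [256.1, 200.0] [537.9 -22.8 101.4 104.7  74.7] along 156.5505 lat -5.3617000000000195 plane [ 0.00342617 -0.0012948   0.05695171]
0.73 [195.2, 246.1] [384.9 192.  101.1  98.2  26.8] along -12.146099999999985 lat -208.0867 plane None
0.7 [326.5, 181.9] [ 597.7 -277.3  104.1  105.6   27.1] along 387.40299999999996 lat 117.36240000000005 plane None
0.32 [152.3, 259.7] [340.  333.3  40.8   8.9  33.7] along -137.33370000000002 lat -287.5365 plane None
coil [267.4, 169.9] [648.9 -68.4  54.7  56.4  88.7]
terminal_plate [255.8, 231.9] [431.4 -19.5  55.7  60.1  65.5]<stdin>:13: RuntimeWarning: Mean of empty slice.
  ret = um.true_divide(
```

View pics/g2_side.png

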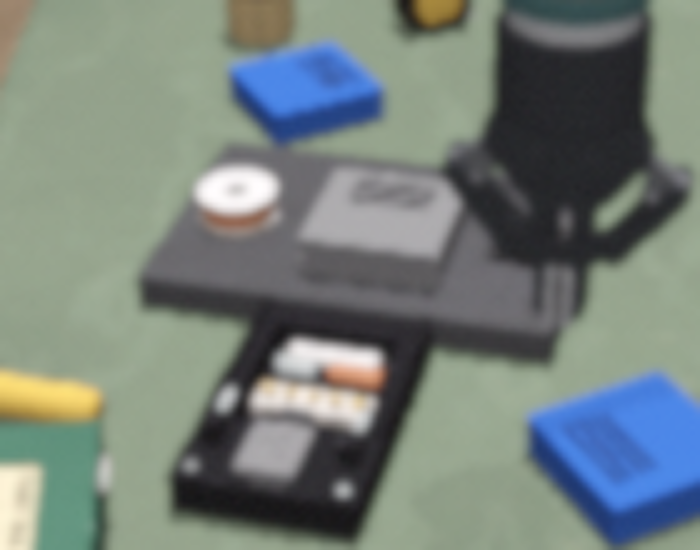

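View pics/g2_top.png

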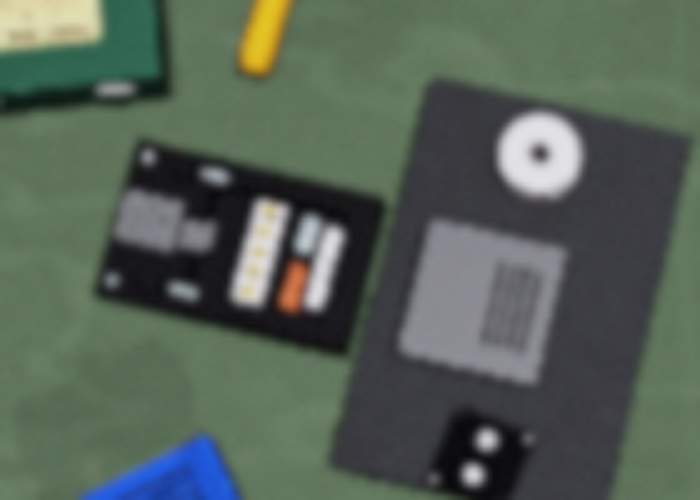

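The cover lies flat and square on the pad, centred near (256,200) in the top view. Its back edge is well clear of the housing and the terminals are uncovered. The hand is clear and the bystanders are in place, so I hand in.

```bash
python3 -c "
from rig import *
print(sign_off())"
```

```text
the job is handed in; nothing more can be done
None
```

The terminals are uncovered. I pressed the snap tab down to its stop with closed fingertips (about 14 N upward on the tool). The cover then sprang roughly 12 mm ahead. I raised the tips to about 50 mm, pushed the cover from behind onto the foam pad, then backed off and lifted away. The last clock reading before hand-in was 12.9 s.

**Cover position:** the last pictures put the cover centre about 157 mm ahead of the housing origin. Its back face is about 36 mm past the housing's end. It is level to within 0.3° at the height expected on the pad, turned about 0.5° from its starting angle, and still between the coil and the terminal plate.

**Other things:** the coil and terminal plate measured within about 3 mm of where they started, which is the noise of the measurement. I did not re-measure the other bystanders, but the hand went nowhere near them. The hand touched nothing at the end.

**Disagreement:** the cover's centre measures about 5 mm to the right of my estimated housing centre line. That is within calibration error and the play between the rails. No check failed.

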